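# Roll the brass edge trim flat

### The arm

A 6-joint arm with a two-finger parallel gripper is mounted at the origin on a cart in front of the work surface, level with it; the furniture and walls round the work are solid. World frame = base frame: x ahead of the robot, y to its left, z up, the work surface at z = 0. Lengths are in m, angles in rad, forces in N, time in s.
With the tool pointing down it reaches from about 0.3 to 0.875 m from the base axis. Payload 6.4 kg.
Tool frame: the origin (TCP) lies midway between the tips of the shut fingers; the grasp point (between the pads) lies 19 mm behind it; y points along the fingers, x is the direction in which the jaws open and shut, and the axes are right-handed (so a half turn about y gives the same grasp; the last joint's range is limited). The gripper opens to 85 mm and grips with 20 to 120 N. Pads are 22 mm wide; open, the fingers measure 114 mm over their backs; the gripper's body (76 mm by 85 mm) begins 54 mm behind the grasp point. The pads swing forward as they close: fully open they stand 13 mm farther back than shut.
Start: joints at [-1.525, 0.181, 1.607, -0, 1.354, -0.206], TCP at [0.143, -0.557, 0.231] pointing down, gripper open.
Joint ranges: [-2.99, 2.99], [-0.89, 2.07], [0.3, 2.58], [-1.14, 4.28], [0, 2.63], [-3.12, 3.12]. Speed limits (rad/s): [2.57, 2.57, 3.01, 3.14, 3.14, 3.14].

### API

Orientations are given as a unit quaternion [w, x, y, z].
In Python, from bench import ctrl gives the robot as it stands.
- The arm moves only by the tool step_arm, never from a script. Its argument "commands" is a list of rows, each a list of 7 numbers: the turn, a rotation vector about the tool's x, y, z in units of 6 degrees (1.0 is 6 degrees), then the shift along the tool's x, y, z in units of 30 mm (1.0 is 30 mm), then the opening, from 0 (shut) to 1 (fully open). A call has 1 to 10 rows; each row shifts and turns the commanded pose from where the row before left it, along the tool's axes as they then stand; what a row does not reach is not made up. A row lasts 1/10 s, in which the tool goes at most 50 mm and 8.59 degrees, less where a joint would pass 70% of its speed; a pose out of reach is approached as far as the arm can. A call with a number of a shift or a turn outside -1 to 1 is refused whole. A call with a gripper value outside its range is refused whole. The fingers move at their own pace and stop on an object; the grip force is fixed at half the most. Time passes only in rows, so rows that do not move let the fingers close. It gives the time, the measured TCP pose, the force and the opening at its end, in the units of the state.
- ctrl.get_obs(): the state, without advancing time (a new reading comes with each control period).
- ctrl.camera(name): name is "side" or "top"; returns (picture, depth): 420x560x3 uint8, blue, green, red; 420x560 float32, m along the optical axis (not along the pixel's ray), 0 where there is no reading.
- ctrl.get_calibration(name): a dict with "intrinsics" (3x3 intrinsics, pixels), "R" (3x3) and "t" (3): a world point X has camera coordinates R X + t. Camera axes: x right, y down, z forward; pixel columns grow to the right and rows downward; lengths in m; the calibration is good to about 2 mm. A picture is of the moment at which its call begins. get_calibration takes no time and is no camera call.
- ctrl.hand_in(): hands the job in, once; it reports no verdict.
Trained networks look in the newest picture that a camera, given by its name, has taken for a name from the list of things; names that differ only in an ending like _2 or _b are one class to them, and where a whole thing is asked for, a point or a joint stands for the part that bears it (a point fixed in the world has none). Each returns a list of dicts, best first, with "p" (0 to 1); they miss things now and then, are a little off and sometimes report something else, mostly with a low value. They report only what shows in the picture. A call takes as long as a camera call. They do not tell look-alikes from the thing itself.
- ctrl.boxes_of(thing, camera): "point" ([x, y, z] in m, in the coordinates of the camera as it stood for that picture, good to about 4 mm: the middle of the surface that is visible of it).
- ctrl.silhouettes(thing, camera): "pixels" (420x560 bool, what is visible of it).
The state is a dict: "time_s": time; "q": joint angles; "dq": joint speeds; "joint_efforts": joint torques, N m; "eef_pos": TCP position; "eef_rot": TCP orientation; "wrist_force": force on the tool from outside, world axes, zero at the start; "torque": the same for the moment, N m; "opening": opening from 0.0 (shut) to 1.0 (fully open).
Only numpy, scipy, OpenCV 4.12 (cv2) and the standard library are available. Lean on these libraries where they do the work, as an engineer would, in place of code of your own. Each camera call takes 0.05 s, during which the arm holds its last target.

### The job

Take the hand roller from its stand and roll it along the brass trim of the dark wooden board, with firm pressure but never over 25 N, until all six trim links sit flush in their groove. The board lies on uneven packing, neither level nor at a known height, so find and keep the pressure by feel; press the trim only with the roller, never with the fingers. Then set the roller back upright on its stand and let go, leaving the other things on the table alone.

Things in the scene. Friction and masses are not known exactly. Their poses are not given: they have to be found in the camera images.
- bed: Fixed dark steel pressing bed, 110 x 270 mm, long side along its y; origin at the centre of its underside, z up. A rubber carrier on it (gives 1 mm per 8 N) bears a dark wooden board 78 x 240 mm on packing, face about 68 mm above the origin. In mid-board a groove along y holds six brass trim links in a row, 14 mm wide, 31 mm long, pitch 32 mm, standing 3.5 to 6 mm proud.
- strip_start (a point): Outer end of link1, -y end of the trim (bed y = -96 mm), on its centre line, at the nominal height of the board's face (68 mm above the table). The packing differs, and no pose shows it: the true face lies here up to 7 mm above or below this point.
- strip_end (a point): The same at the outer end of link6 (bed y = +96 mm), 68 mm above the table. The board also slopes along y by up to 0.05 rad either way about its -y end (bed y = -120 mm), which no pose shows: the true face lies here up to 17 mm above or below this point.
- link1 (a joint): How far trim link 1 (centre at bed y = -80 mm) stands proud of the board's face, m; 0 = flush, at most 0.006. Each link is a dry press fit: it goes down only under a load of about 8 N and stays where it is left.
- link2 (a joint): The same for link 2 (bed y = -48 mm).
- link3 (a joint): The same for link 3 (bed y = -16 mm).
- link4 (a joint): The same for link 4 (bed y = +16 mm).
- link5 (a joint): The same for link 5 (bed y = +48 mm).
- link6 (a joint): The same for link 6 (bed y = +80 mm).
- roller: Loose hand roller, 0.3 kg: wooden handle (30 mm in x, 26 mm in y, 6 to 56 mm above the origin) on a steel collar (36 x 70 x 6 mm), below it a fork and a grey wheel, 36 mm across, 24 mm wide, axle along x; it rolls along y, its lowest point 46 mm below the origin. Origin at the centre of the collar's underside, z up.
- handle (a point): Middle of the roller's handle, 31 mm above its origin. Take it from above just over the collar, on which the fingertips can push down; fingers closing along the roller's y hold best against the rolling drag.
- wheel (a joint): Turn of the roller's wheel about its axle, rad, 0 at the start; it turns freely, 18 mm of travel per rad.
- stand: Fixed pale wooden roller stand, foot 80 x 110 mm, origin at the centre of its underside. Two rails along its x, 60 mm long, 46 mm apart, tops 60 mm above the table, each with an outer lip 4 mm high (lips 78 mm apart). The roller hangs in it: collar across the rails between the lips, wheel between the rails.
- stand_rest (a point): Point midway between the rails at the height of their tops, where the roller's origin rests.
- flat_pliers: Loose pliers with black grips, 38 x 134 x 9 mm, flat on the table; leave alone.
- sanding_block: Loose cork sanding block, 42 x 72 x 24 mm; leave alone.
- ring_box: Loose closed white ring box, 54 x 50 x 43 mm; leave alone.
- steel_block: Loose square steel bench block, 66 x 66 x 20 mm; leave alone.
There are look-alikes about, which are no part of the job. What is shaped like the roller but pink is not meant.

How it is judged:
On the way, in this order (a step that is already met when the one before it is completed fails the run):
1. the roller is lifted off its stand (distance between roller and stand_rest above 0.05 m), for 0.2 s.
2. the roller rolls on the trim under load: pressing with over 3 N and its wheel turned by at least 1.5 rad (27 mm of travel) either way (contact force between roller and bed above 3 N and (value of joint wheel above 1.5 rad or value of joint wheel below -1.5 rad)), for 0.1 s.
3. all six links are seated to within 1.5 mm of flush (value of joint each of link1, link2, link3, link4, link5, link6 below 0.0015 m), for 0.2 s.
At the end, for the whole second after the job is handed in: All six trim links stand no more than 1.5 mm proud, and the roller is back on its stand at rest: collar down on both rails (height within 3 mm above and 4 mm below the rail tops), within 15 mm of the middle, upright within 0.08 rad (all of step 3 and horizontal distance between roller and stand_rest below 0.015 m and z of roller in the frame of stand_rest between -0.004 and 0.003 m and angle between roller's own z axis and vertical below 0.08 rad and linear speed of roller below 0.02 m/s); the robot touches nothing.
It fails at once if the roller presses the work with more than 25 N (contact force between roller and bed above 25 N).
It fails at once if the fingers press on the trim, the board or the bed (over 2 N) (contact force between the fingers and bed above 2 N).
It fails at once if one of the other things is moved by more than 20 mm (distance of any of flat_pliers, sanding_block, ring_box, steel_block from where it was at the start of the episode above 0.02 m).
It also fails if it takes over 72 s, if anything falls off the work surface, if the arm or the gripper's body presses on something with over 40 N, if the wrist force passes 120 N, or if a joint passes its speed limit or range.

## Working session

There is one attempt and no reset: what is moved stays moved. The work goes in short steps, Python scripts to look and compute and a tool call to move; the robot and the scene stay as the last step left them, time stands still between calls to the robot, and variables do not carry over. Pictures are saved under pics/ and viewed, and the job is handed in when it is done.

Besides the shell and the picture viewer there is one more tool, called after "Emit:" as name(argument=value, ...), one argument or row to a line, values as JSON. step_arm: Moves the arm, as the interface text tells. Its arguments: {"type":"object","properties":{"commands":{"type":"array"}},"required":["commands"]}

```bash
ls; mkdir -p pics; python3 - <<'E'
from bench import ctrl
import cv2,numpy as np
np.set_printoptions(precision=4,suppress=True)
print(ctrl.get_obs())
for n in ["top","side"]:
    im,d=ctrl.camera(n); cv2.imwrite(f"pics/{n}0.png",im); np.save(f"{n}0.npy",d)
    c=ctrl.get_calibration(n); print(n,c)
E
```

```text
pics
{'time_s': 0.0, 'q': array([-1.5253,  0.1815,  1.608 ,  0.    ,  1.3538, -0.2063]), 'dq': array([ 0.0002,  0.0004, -0.0008,  0.0008,  0.002 ,  0.0005]), 'joint_efforts': array([  0.    , -44.4864, -35.1341,  -0.0002,   0.009 ,   0.    ]), 'eef_pos': array([ 0.1433, -0.5563,  0.2304]), 'eef_rot': array([ 0.5593, -0.5584,  0.4336, -0.4329]), 'wrist_force': array([-0.6371, -0.3007, -0.1177]), 'torque': array([ 0.0571, -0.03  , -0.0013]), 'opening': 0.9991103339014635}
top {'intrinsics': array([[513.9975,   0.    , 283.4138],
       [  0.    , 513.9975, 212.5634],
       [  0.    ,   0.    ,   1.    ]]), 'R': array([[-0.0115, -0.9999,  0.0015],
       [-0.986 ,  0.011 , -0.1664],
       [ 0.1664, -0.0034, -0.9861]]), 't': array([-0.    ,  0.5391,  1.0688])}
side {'intrinsics': array([[480.5149,   0.    , 280.1847],
       [  0.    , 480.5149, 208.4804],
       [  0.    ,   0.    ,   1.    ]]), 'R': array([[-0.995 , -0.0994,  0.0003],
       [-0.0735,  0.7331, -0.6762],
       [ 0.067 , -0.6729, -0.7367]]), 't': array([0.5477, 0.1004, 1.2873])}
```

View pics/top0.png

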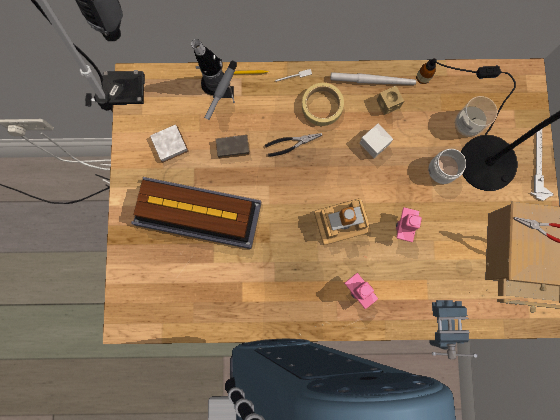

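View pics/side0.png

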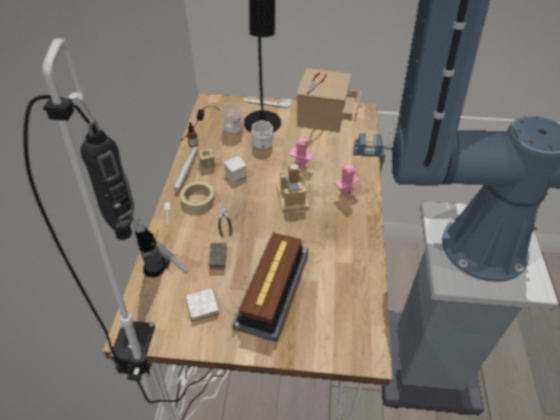

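```bash
cat > h.py <<'E'
from bench import ctrl
import cv2,numpy as np
np.set_printoptions(precision=4,suppress=True)
def c2w(n,p):
    c=ctrl.get_calibration(n); return np.array(c["R"]).T@(np.array(p)-np.array(c["t"]))
def cloud(n,d):
    c=ctrl.get_calibration(n);K=np.array(c["intrinsics"])
    v,u=np.mgrid[0:d.shape[0],0:d.shape[1]]
    P=np.stack([(u-K[0,2])/K[0,0]*d,(v-K[1,2])/K[1,1]*d,d],-1)
    return (P-np.array(c["t"]))@np.array(c["R"])
def px(n,X):
    c=ctrl.get_calibration(n);p=np.array(c["intrinsics"])@(np.array(c["R"])@np.array(X)+np.array(c["t"]));return p[:2]/p[2]
def q2R(q):
    from scipy.spatial.transform import Rotation as R
    return R.from_quat([q[1],q[2],q[3],q[0]]).as_matrix()
E
python3 - <<'E'
from h import *
for n in ["top","side"]:
    for t in ["roller","bed","stand"]:
        for r in ctrl.boxes_of(t,n): print(n,t,round(r["p"],2),c2w(n,r["point"]),px(n,c2w(n,r["point"])))
print(q2R(ctrl.get_obs()["eef_rot"]))
E
```

```text
top roller 0.91 [ 0.5157 -0.136   0.0664] [344.8331 221.1017]
top roller 0.81 [ 0.3665 -0.1638  0.0514] [359.4399 292.2551]
top roller 0.72 [ 0.5019 -0.2684  0.0527] [406.0208 227.7318]
top bed 0.56 [0.5398 0.1808 0.0736] [194.9062 210.9533]
top stand 0.86 [ 0.5115 -0.1265  0.0106] [337.6039 226.7625]
side roller 0.84 [ 0.3737 -0.1529  0.0519] [346.8705 182.5877]
side roller 0.63 [ 0.5086 -0.2597  0.0446] [302.3173 156.7609]
side roller 0.56 [ 0.5244 -0.1248  0.0809] [293.8494 178.3679]
side bed 0.69 [0.5439 0.2299 0.0676] [273.1871 287.128 ]
side bed 0.17 [0.5544 0.2385 0.0748] [268.2249 288.169 ]
side stand 0.98 [ 0.5297 -0.0944  0.024 ] [290.7177 200.054 ]
[[ 0.2492 -0.      0.9685]
 [-0.9685  0.0003  0.2492]
 [-0.0003 -1.      0.0001]]
```

```bash
python3 - <<'E'
from h import *
d=np.load("top0.npy");im=cv2.imread("pics/top0.png")
P=cloud("top",d)
a=cv2.resize(im[165:260,120:275],None,fx=5,fy=5,interpolation=cv2.INTER_CUBIC)
b=cv2.resize(im[190:255,305:435],None,fx=6,fy=6,interpolation=cv2.INTER_CUBIC)
cv2.imwrite("pics/zb.png",a);cv2.imwrite("pics/zr.png",b)
hsv=cv2.cvtColor(im,cv2.COLOR_BGR2HSV)
m=np.zeros(d.shape,bool);m[185:230,140:245]=1
br=(hsv[...,0]>18)&(hsv[...,0]<35)&(hsv[...,1]>140)&(hsv[...,2]>130)&m
br=br&(P[...,2]>0.05)
Q=P[br];print(len(Q),Q.mean(0),Q[:,2].min(),Q[:,2].max())
c=Q.mean(0);w,V=np.linalg.eigh(np.cov(Q[:,:2].T));ax=V[:,1];ax*=np.sign(ax[1]);print("axis",ax,np.degrees(np.arctan2(ax[1],ax[0])))
s=(Q[:,:2]-c[:2])@ax;t=(Q[:,:2]-c[:2])@np.array([-ax[1],ax[0]]);print(s.min(),s.max(),t.min(),t.max())
# bed cloud whole
M=np.zeros(d.shape,bool);M[170:255,125:270]=1
A=P[M]
S=(A[:,:2]-c[:2])@ax;T=(A[:,:2]-c[:2])@np.array([-ax[1],ax[0]])
for lo in np.arange(-.15,.15,.02):
    k=(S>=lo)&(S<lo+.02)
    f=lambda kk:(np.round(np.median(A[kk,2])*1000,1) if kk.sum() else None,kk.sum())
    print(round(lo,2),f(k&(abs(T)<.006)),f(k&(T>.012)&(T<.035)),f(k&(T<-.012)&(T>-.035)),f(k&(abs(T)>.042)&(abs(T)<.053)))
# top-steel rim extents
k=(A[:,2]>0.03);
print("S ext",S[k].min(),S[k].max(),T[k].min(),T[k].max())
E
```

```text
559 [0.5458 0.1854 0.0837] 0.06935246193161516 1.143609529377776
axis [0.2837 0.9589] 73.51796625990958
-0.23453989464440964 0.09702749430570702 -0.014091584408152065 0.1309015131857668
-0.15 (np.float64(0.6), np.int64(49)) (np.float64(0.8), np.int64(96)) (np.float64(-0.3), np.int64(94)) (np.float64(0.1), np.int64(89))
-0.13 (np.float64(38.8), np.int64(66)) (np.float64(38.9), np.int64(136)) (np.float64(36.9), np.int64(124)) (np.float64(13.4), np.int64(105))
-0.11 (np.float64(71.7), np.int64(54)) (np.float64(70.6), np.int64(128)) (np.float64(72.2), np.int64(99)) (np.float64(19.2), np.int64(77))
-0.09 (np.float64(73.6), np.int64(57)) (np.float64(71.1), np.int64(117)) (np.float64(72.5), np.int64(104)) (np.float64(22.6), np.int64(64))
-0.07 (np.float64(74.6), np.int64(51)) (np.float64(71.5), np.int64(117)) (np.float64(72.0), np.int64(97)) (np.float64(22.1), np.int64(62))
-0.05 (np.float64(75.7), np.int64(55)) (np.float64(71.1), np.int64(117)) (np.float64(72.1), np.int64(99)) (np.float64(22.1), np.int64(64))
-0.03 (np.float64(75.5), np.int64(58)) (np.float64(72.0), np.int64(99)) (np.float
[... 544 characters left out ...]
) (np.float64(71.4), np.int64(97)) (np.float64(24.2), np.int64(89))
0.07 (np.float64(76.1), np.int64(48)) (np.float64(71.2), np.int64(99)) (np.float64(72.0), np.int64(96)) (np.float64(26.5), np.int64(98))
0.09 (np.float64(73.1), np.int64(53)) (np.float64(71.5), np.int64(99)) (np.float64(71.0), np.int64(86)) (np.float64(33.2), np.int64(91))
0.11 (np.float64(70.9), np.int64(29)) (np.float64(71.4), np.int64(52)) (np.float64(71.3), np.int64(56)) (np.float64(25.0), np.int64(66))
0.13 (np.float64(-1.9), np.int64(9)) (np.float64(-1.5), np.int64(27)) (np.float64(0.6), np.int64(14)) (np.float64(-0.3), np.int64(54))
S ext -0.23453989464440964 0.12429465465703127 -0.05213311153064799 0.1309015131857668
```

View pics/zb.png

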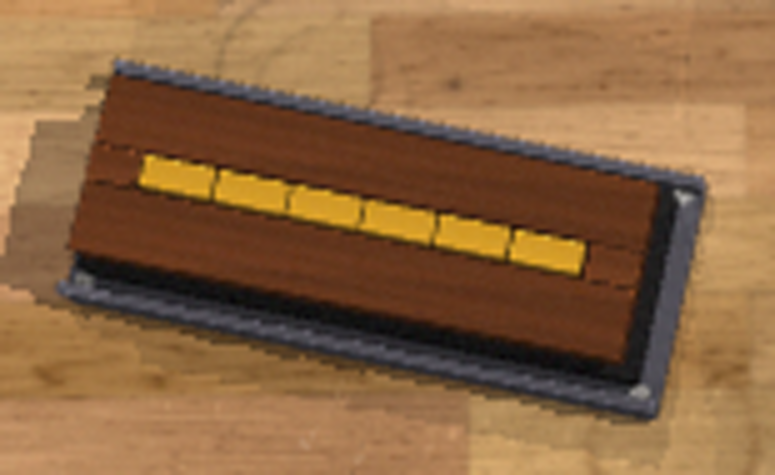

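View pics/zr.png

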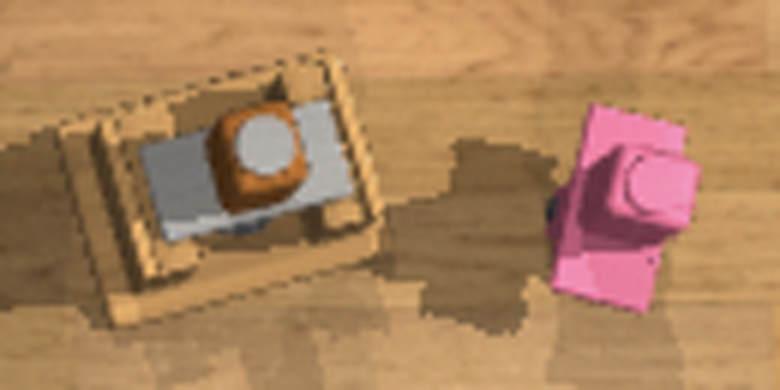

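```bash
python3 - <<'E'
from h import *
K=None
for n in ["top","side"]:
    d=np.load(n+"0.npy");im=cv2.imread(f"pics/{n}0.png");P=cloud(n,d)
    hsv=cv2.cvtColor(im,cv2.COLOR_BGR2HSV)
    X,Y,Z=P[...,0],P[...,1],P[...,2]
    br=(hsv[...,0]>18)&(hsv[...,0]<35)&(hsv[...,1]>140)&(hsv[...,2]>130)&(abs(X-.545)<.12)&(abs(Y-.185)<.13)&(Z>.066)&(Z<.09)
    # reproject pixels onto z=0.0755 plane to avoid depth noise
    c=ctrl.get_calibration(n);R=np.array(c["R"]);t=np.array(c["t"]);Km=np.array(c["intrinsics"])
    def onplane(mask,z):
        v,u=np.nonzero(mask);r=(np.linalg.inv(Km)@np.stack([u,v,np.ones_like(u)]).astype(float)).T@R
        o=-R.T@t; return o+r*((z-o[2])/r[:,2])[:,None]
    Q=onplane(br,.0755)[:,:2].astype(np.float32)
    rect=cv2.minAreaRect((Q*1000).astype(np.float32));print(n,"brass",br.sum(),rect,Q.mean(0))
    w,V=np.linalg.eigh(np.cov(Q.T));ax=V[:,1]*np.sign(V[1,1]);print(ax,np.degrees(np.arctan2(ax[1],ax[0])))
    print("z med",np.median(Z[br]))
    # collar: grey
    g=(hsv[...,1]<60)&(hsv[...,2]>90)&(abs(X-.515)<.07)&(abs(Y+.136)<.07)&(Z>.055)&(Z<.08)
    Qc=onplane(g,.066)[:,:2].astype(np.float32);print("collar",g.sum(),np.median(Z[g]),Qc.mean(0),cv2.minAreaRect(Qc*1000))
    tp=(hsv[...,1]<60)&(abs(X-.515)<.07)&(abs(Y+.136)<.07)&(Z>.105)
    print("handletop",tp.sum(),np.median(P[tp],0) if tp.sum() else 0)
    s=[r for r in ctrl.silhouettes("stand",n)]
    if n=="top":
      for r in s[:1]:
        m=r["pixels"]; m=m&(abs(Z-.018)<.03); print("standfoot",m.sum())
        for zl in (.056,.07):pass
        mm=r["pixels"]&(Z>.05)&(Z<.075);Qs=onplane(mm,.062)[:,:2].astype(np.float32);print("rails",mm.sum(),cv2.minAreaRect(Qs*1000),Qs.mean(0))
        Qs=onplane(r["pixels"]|g,.0)[:,:2].astype(np.float32);print("foot",cv2.minAreaRect(Qs*1000))
E
```

```text
top brass 555 ((547.2767333984375, 186.95602416992188), (190.24575805664062, 13.627959251403809), 77.73858642578125) [0.5473 0.1869]
[0.2117 0.9773] 77.77770643849762
z med 0.07618241055383257
collar 303 0.06519025854289458 [ 0.52  -0.135] ((522.2279052734375, -137.841552734375), (35.21875, 68.8583755493164), 13.635552406311035)
handletop 76 [ 0.5227 -0.138   0.1181]
standfoot 694
rails 394 ((524.02587890625, -135.87042236328125), (60.66995620727539, 90.77320098876953), 14.650877952575684) [ 0.5235 -0.1346]
foot ((525.603271484375, -137.65826416015625), (80.32395935058594, 111.45042419433594), 14.830872535705566)
side brass 0 ((0.0, 0.0), (0.0, 0.0), 0.0) [nan nan]
[nan nan] nan
z med nan
collar 128 0.06293339393436756 [ 0.5259 -0.1176] ((526.924560546875, -131.48892211914062), (36.10367202758789, 75.27641296386719), 16.478614807128906)
handletop 40 [ 0.5259 -0.1349  0.1168]<stdin>:14: RuntimeWarning: Mean of empty slice.
  ret = um.true_divide(
  avg = a.mean(axis, **keepdims_kw)
<stdin>:15: RuntimeWarning: Degrees of freedom <= 0 for slice
  c *= np.true_divide(1, fact)
  c *= np.true_divide(1, fact)
  return _methods._mean(a, axis=axis, dtype=dtype,
  ret = ret.dtype.type(ret / rcount)
```

```bash
python3 - <<'E'
from h import *
P=cloud("top",np.load("top0.npy"))
X,Y,Z=P[...,0],P[...,1],P[...,2]
for (n,x0,x1,y0,y1) in [("vise",.25,.4,-.45,-.28),("midpath",.3,.6,-.28,-.05),("to bed",.4,.7,-.15,.4),("right",.45,.8,-.4,-.2)]:
    m=(X>x0)&(X<x1)&(Y>y0)&(Y<y1)&(Z<.8); i=np.argmax(np.where(m,Z,-1)); print(n,P.reshape(-1,3)[i],np.percentile(Z[m],99))
E
```

```text
vise [ 0.3991 -0.443   0.1394] 0.0813568185322162
midpath [ 0.5256 -0.138   0.1231] 0.11382575299859243
to bed [ 0.5256 -0.138   0.1231] 0.07797449734559617
right [ 0.5037 -0.2796  0.109 ] 0.10006993496133178
```

Emit:
step_arm(
  commands=[
    [0, 0, 0, -0.5, 0, 0.8, 0.65],
    [0, 0, 0, -0.5, 0, 0.8, 0.65],
    [0, 0, 0, -0.5, 0, 0.8, 0.65],
    [0, 0, 0, -0.5, 0, 0.8, 0.65],
    [0, 0, 0, -0.5, 0, 0.8, 0.65],
    [0, 0, 0, -0.5, 0, 0.8, 0.65],
    [0, 0, 0, -0.5, 0, 0.8, 0.65],
    [0, 0, 0, -0.5, 0, 0.8, 0.65],
    [0, 0, 0, -0.5, 0, 0.8, 0.65],
    [0, 0, 0, -0.5, 0, 0.8, 0.65],
  ],
)

```text
time_s: 1.5
eef_pos: [0.3391, -0.351, 0.2315]
eef_rot: [-0.559, 0.559, -0.433, 0.433]
wrist_force: [0.5, 0.2, -0.1]
opening: 0.651
```

Emit:
step_arm(
  commands=[
    [0, 0, 0, -0.5, 0, 0.8, 0.65],
    [0, 0, 0, -0.5, 0, 0.8, 0.65],
    [0, 0, 0, -0.5, 0, 0.8, 0.65],
    [0, 0, 0, -0.5, 0, 0.8, 0.65],
    [0, 0, 0, -0.5, 0, 0.8, 0.65],
    [0, 0, 0, -0.5, 0, 0.8, 0.65],
    [0, 0, 0, -0.5, 0, 0.8, 0.65],
    [0, 0, 0, -0.5, 0, 0.8, 0.65],
    [0, 0, 0, -0.5, 0, 0.5, 0.65],
    [0, 0, 0, 0, 0, 0, 0.65],
  ],
)

```text
time_s: 2.5
eef_pos: [0.5062, -0.1674, 0.2313]
eef_rot: [0.56, -0.559, 0.432, -0.432]
wrist_force: [-0.6, -0.3, -0.5]
opening: 0.649
```

```bash
cat > rel.py <<'E'
from h import *
import sys
# target tcp xyz -> tool units
o=ctrl.get_obs();R=q2R(o["eef_rot"]);t=np.array([float(a) for a in sys.argv[1:4]])
print(o["time_s"],o["eef_pos"],"toolx",R[:,0],"tooly",R[:,1]);print("units",R.T@(t-o["eef_pos"])/.03,"F",o["wrist_force"],o["torque"],"open",o["opening"])
E
python3 rel.py 0.523 -0.1375 0.15
```

```text
2.5 [ 0.5062 -0.1674  0.2313] toolx [ 0.2521 -0.9677 -0.0005] tooly [ 0.0003  0.0006 -1.    ]
units [-0.8232  2.7106  0.7932] F [-0.5609 -0.3495 -0.5493] [0.0158 0.0014 0.0227] open 0.6490835097991479
```

Emit:
step_arm(
  commands=[
    [0, 0, 0, -0.41, 0.6, 0.4, 0.65],
    [0, 0, 0, -0.41, 0.6, 0.4, 0.65],
    [0, 0, 0, 0, 0.6, 0, 0.65],
    [0, 0, 0, 0, 0.6, 0, 0.65],
    [0, 0, 0, 0, 0, 0, 0.65],
    [0, 0, 0, 0, 0, 0, 0.65],
  ],
)

```text
time_s: 3.1
eef_pos: [0.522, -0.1403, 0.1595]
eef_rot: [-0.559, 0.559, -0.434, 0.433]
wrist_force: [0.6, -0.2, 0.2]
opening: 0.649
```

```bash
python3 rel.py 0.523 -0.1375 0.07; python3 - <<'E'
from h import *
im,d=ctrl.camera("side"); cv2.imwrite("pics/s1.png",cv2.resize(im[110:240,210:400],None,fx=4,fy=4,interpolation=cv2.INTER_CUBIC))
im,d=ctrl.camera("top"); cv2.imwrite("pics/t1.png",cv2.resize(im[170:290,270:440],None,fx=4,fy=4,interpolation=cv2.INTER_CUBIC))
E
```

```text
3.1 [ 0.522  -0.1403  0.1595] toolx [ 0.2486 -0.9686 -0.0001] tooly [-0.0005  0.     -1.    ]
units [-0.0804  2.9839  0.0558] F [ 0.6328 -0.2262  0.1519] [ 0.0081 -0.0656  0.031 ] open 0.6493211484026024
```

View pics/s1.png

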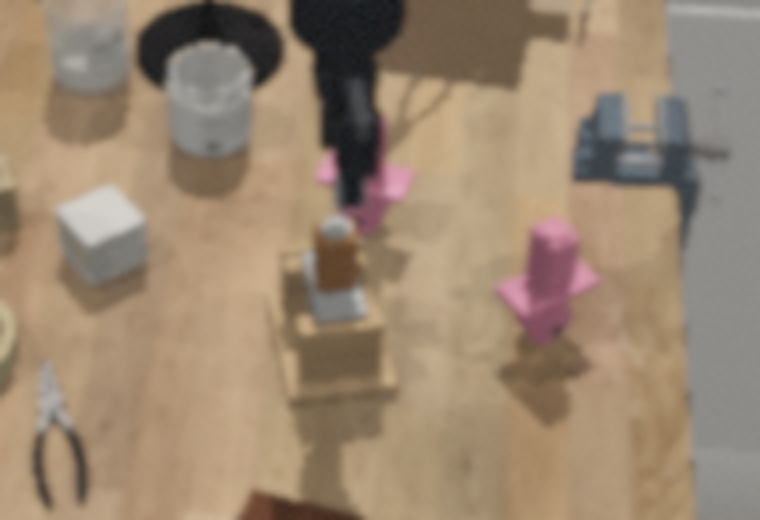

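The gripper (at ~345,170) stands above the brown roller handle (335,240). The pink look-alikes are clear of it. I'll descend.

Emit:
step_arm(
  commands=[
    [0, 0, 0, -0.08, 0.5, 0.05, 0.65],
    [0, 0, 0, 0, 0.5, 0, 0.65],
    [0, 0, 0, 0, 0.5, 0, 0.65],
    [0, 0, 0, 0, 0.5, 0, 0.65],
    [0, 0, 0, 0, 0.5, 0, 0.65],
    [0, 0, 0, 0, 0.4, 0, 0.65],
    [0, 0, 0, 0, 0, 0, 0.65],
    [0, 0, 0, 0, 0, 0, 0.65],
  ],
)

```text
time_s: 4.0
eef_pos: [0.5233, -0.1371, 0.0724]
eef_rot: [-0.559, 0.559, -0.433, 0.433]
wrist_force: [0.3, 0.2, 0.1]
opening: 0.653
```

```bash
python3 rel.py 0.523 -0.1375 0.07; python3 - <<'E'
from h import *
im,d=ctrl.camera("side"); cv2.imwrite("pics/s2.png",cv2.resize(im[110:240,210:400],None,fx=4,fy=4,interpolation=cv2.INTER_CUBIC))
E
```

```text
4.0 [ 0.5233 -0.1371  0.0724] toolx [ 0.2491 -0.9685 -0.    ] tooly [-0.  0. -1.]
units [ 0.011   0.0816 -0.0122] F [0.3352 0.2208 0.1442] [ 0.0074  0.0096 -0.0344] open 0.6525011735772281
```

View pics/s2.png

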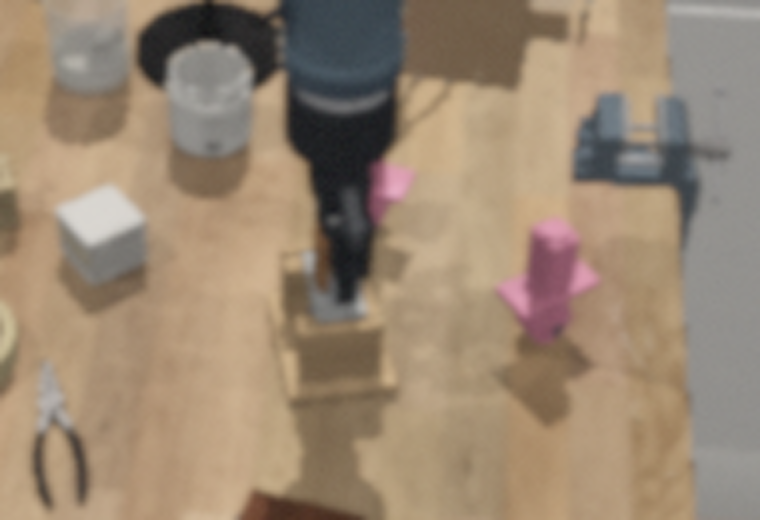

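```bash
python3 - <<'E'
from h import *
for n in ["top","side"]:
    d=np.load(n+"0.npy");im=cv2.imread(f"pics/{n}0.png");P=cloud(n,d)
    X,Y,Z=P[...,0],P[...,1],P[...,2]
    m=(abs(X-.52)<.06)&(abs(Y+.137)<.06)
    for zl,zh in [(.112,.13),(.075,.11)]:
        k=m&(Z>zl)&(Z<zh); k=k&(cv2.medianBlur(k.astype(np.uint8),3)>0)
        v,u=np.nonzero(k)
        print(n,zl,k.sum(),"mean",P[k].mean(0),"x",np.percentile(X[k],[5,95]),"y",np.percentile(Y[k],[5,95]))
# predicted pixel of handle top centre
for c in [(.523,-.1375,.116),(.526,-.135,.116)]: print(px("top",c),px("side",c))
im=cv2.imread("pics/side0.png");cv2.imwrite("pics/s0z.png",cv2.resize(im[155:225,260:330],None,fx=8,fy=8,interpolation=cv2.INTER_CUBIC))
E
```

```text
top 0.112 161 mean [ 0.5224 -0.1377  0.1165] x [0.5101 0.5352] y [-0.1485 -0.127 ]
top 0.075 51 mean [ 0.5146 -0.1314  0.0935] x [0.5064 0.5281] y [-0.148  -0.1239]
side 0.112 52 mean [ 0.5271 -0.1328  0.1162] x [0.5147 0.538 ] y [-0.1428 -0.1229]
side 0.075 106 mean [ 0.5259 -0.1246  0.0925] x [0.5107 0.5419] y [-0.1368 -0.1198]
[348.3677 213.8452] [295.0021 166.0849]
[347.0876 212.3997] [293.8485 166.621 ]
```

View pics/s0z.png

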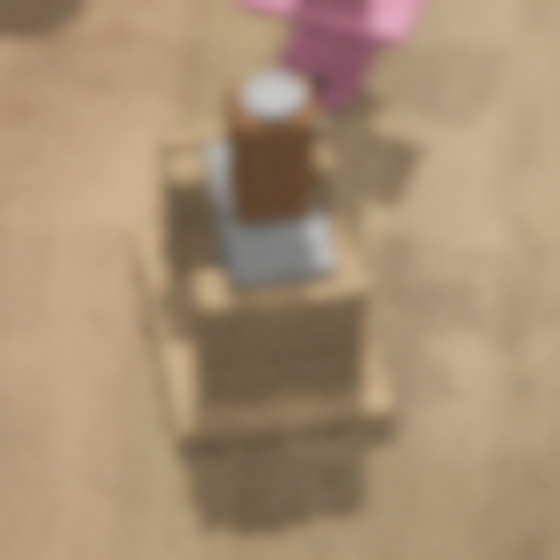

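Emit:
step_arm(
  commands=[
    [0, 0, 0, -0.03, 0.07, 0.06, 0.65],
    [0, 0, 0, 0, 0, 0, 0.4],
    [0, 0, 0, 0, 0, 0, 0],
    [0, 0, 0, 0, 0, 0, 0],
    [0, 0, 0, 0, 0, 0, 0],
    [0, 0, 0, 0, 0, 0, 0],
    [0, 0, 0, 0, 0, 0, 0],
  ],
)

```text
time_s: 4.75
eef_pos: [0.5252, -0.136, 0.0708]
eef_rot: [0.559, -0.559, 0.433, -0.434]
wrist_force: [1.7, 0.5, 5.4]
opening: 0.294
```

```bash
python3 rel.py 0.525 -0.1358 0.07
```

```text
4.75 [ 0.5252 -0.136   0.0708] toolx [ 0.2491 -0.9685  0.0009] tooly [ 0.0012 -0.0007 -1.    ]
units [-0.0086  0.0269 -0.0053] F [1.7022 0.4963 5.4294] [-0.073   0.0134  0.0442] open 0.29399323660965
```

Emit:
step_arm(
  commands=[
    [0, 0, 0, 0, -0.2, 0, 0],
    [0, 0, 0, 0, -0.5, 0, 0],
    [0, 0, 0, 0, -0.7, 0, 0],
    [0, 0, 0, 0, -0.8, 0, 0],
    [0, 0, 0, 0, -0.8, 0, 0],
    [0, 0, 0, 0, -0.8, 0, 0],
    [0, 0, 0, 0, -0.6, 0, 0],
    [0, 0, 0, 0, 0, 0, 0],
    [0, 0, 0, 0, 0, 0, 0],
    [0, 0, 0, 0, 0, 0, 0],
  ],
)

```text
time_s: 5.75
eef_pos: [0.5237, -0.1352, 0.2007]
eef_rot: [-0.559, 0.559, -0.434, 0.432]
wrist_force: [1.1, -0.5, -2.9]
opening: 0.298
```

```bash
python3 rel.py 0.525 -0.1358 0.07;python3 - <<'E'
from h import *
im,d=ctrl.camera("side"); cv2.imwrite("pics/s3.png",cv2.resize(im[60:240,190:400],None,fx=3.5,fy=3,interpolation=cv2.INTER_CUBIC))
E
```

```text
5.75 [ 0.5237 -0.1352  0.2007] toolx [ 0.2491 -0.9685 -0.0018] tooly [-0.0024  0.0013 -1.    ]
units [0.0397 4.3579 0.047 ] F [ 1.0844 -0.525  -2.8711] [-0.0155  0.0455 -0.0246] open 0.29816084451154656
```

View pics/s3.png

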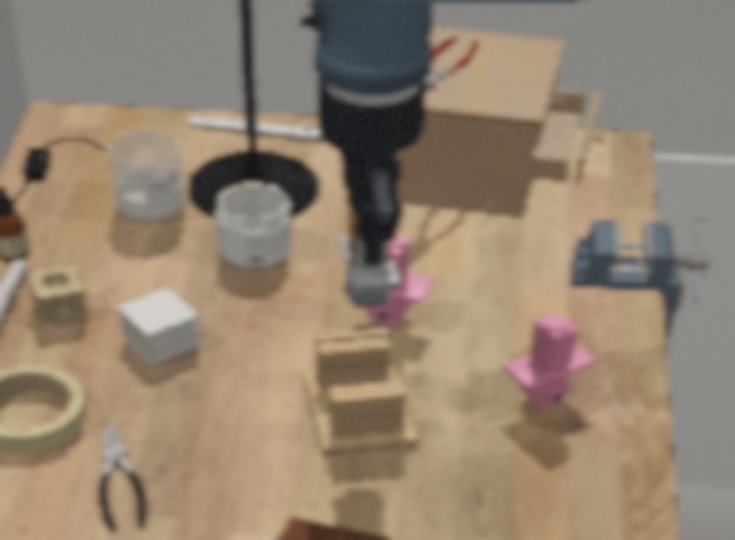

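Emit:
step_arm(
  commands=[
    [0, 0, 0, -0.4, 0, 0.11, 0],
    [0, 0, 0, -0.8, 0, 0.22, 0],
    [0, 0, 0, -0.8, 0, 0.22, 0],
    [0, 0, 0, -0.8, 0, 0.22, 0],
    [0, 0, 0, -0.8, 0, 0.22, 0],
    [0, 0, 0, -0.8, 0, 0.22, 0],
    [0, 0, 0, -0.8, 0, 0.22, 0],
    [0, 0, 0, -0.8, 0, 0.22, 0],
    [0, 0, 0, -0.8, 0, 0.22, 0],
    [0, 0, 0, -0.8, 0, 0.22, 0],
  ],
)

```text
time_s: 6.8
eef_pos: [0.5277, 0.1027, 0.2014]
eef_rot: [-0.559, 0.559, -0.434, 0.433]
wrist_force: [0.6, -0.1, -2.7]
opening: 0.292
```

Emit:
step_arm(
  commands=[
    [0, 0.74, 0, 0, 0, 0, 0],
    [0, 0.74, 0, 0, 0, 0, 0],
    [0, 0.74, 0, 0, 0, 0, 0],
    [0, 0.74, 0, 0, 0, 0, 0],
    [0, 0.74, 0, 0, 0, 0, 0],
    [0, 0.74, 0, 0, 0, 0, 0],
    [0, 0, 0, 0, 0, 0, 0],
    [0, 0, 0, 0, 0, 0, 0],
  ],
)

```text
time_s: 7.6
eef_pos: [0.5281, 0.1013, 0.2017]
eef_rot: [0.444, -0.445, 0.55, -0.55]
wrist_force: [-0.9, 0.8, -3.2]
opening: 0.294
```

```bash
python3 rel.py 0.5304 0.1087 0.14;python3 - <<'E'
from h import *
im,d=ctrl.camera("side"); cv2.imwrite("pics/s4.png",cv2.resize(im[170:350,190:400],None,fx=3.5,fy=3.3,interpolation=cv2.INTER_CUBIC)); np.save("s4.npy",d);cv2.imwrite("pics/s4r.png",im)
im,d=ctrl.camera("top"); cv2.imwrite("pics/t4.png",cv2.resize(im[165:260,120:275],None,fx=5,fy=5,interpolation=cv2.INTER_CUBIC))
n="side";im=cv2.imread("pics/side0.png");hsv=cv2.cvtColor(im,cv2.COLOR_BGR2HSV);P=cloud(n,np.load("side0.npy"))
print(hsv[275,272],P[275,272])
X,Y,Z=P[...,0],P[...,1],P[...,2]
br=(hsv[...,0]>18)&(hsv[...,0]<35)&(hsv[...,1]>110)&(hsv[...,2]>130)&(Z>.06)&(Z<.09)&(abs(X-.545)<.12)&(abs(Y-.185)<.13)
Q=P[br];print(br.sum(),Q.mean(0))
c=ctrl.get_calibration(n);R=np.array(c["R"]);t=np.array(c["t"]);Km=np.array(c["intrinsics"])
v,u=np.nonzero(br);r=(np.linalg.inv(Km)@np.stack([u,v,np.ones_like(u)]).astype(float)).T@R;o=-R.T@t
Q=(o+r*((.0755-o[2])/r[:,2])[:,None])[:,:2].astype(np.float32);print(cv2.minAreaRect(Q*1000))
E
```

```text
7.6 [0.5281 0.1013 0.2017] toolx [-0.2092 -0.9779  0.    ] tooly [-0.0011  0.0002 -1.    ]
units [-0.2571  2.0559  0.0266] F [-0.8585  0.7782 -3.2296] [ 0.0456 -0.0101  0.0263] open 0.29413019640043336
[ 21 120 213] [0.5495 0.2029 0.0771]
453 [0.5525 0.1949 0.0739]
((551.5823364257812, 191.175048828125), (192.84402465820312, 16.770559310913086), 77.62535858154297)
```

View pics/s4.png

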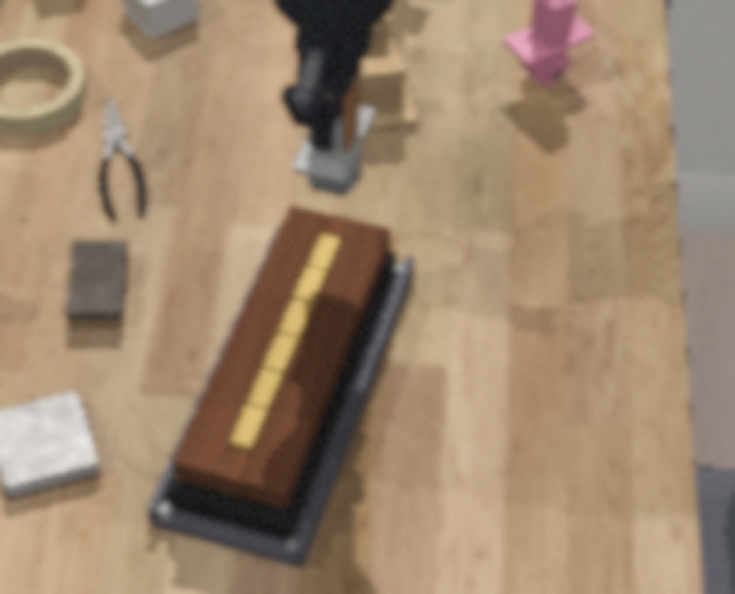

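View pics/t4.png

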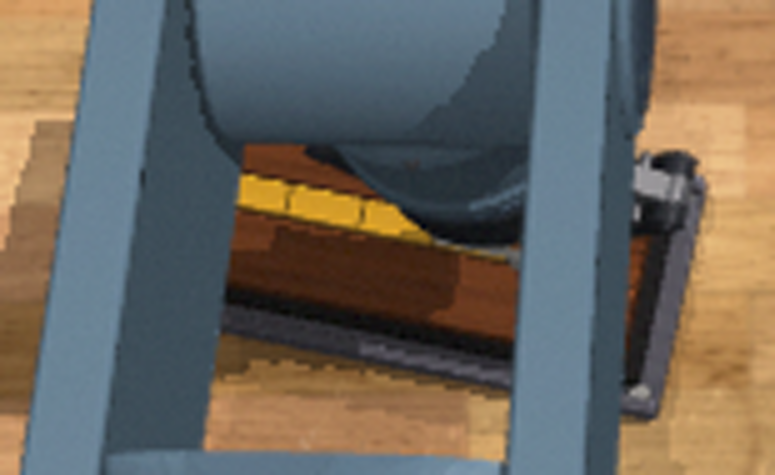

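Emit:
step_arm(
  commands=[
    [0, 0, 0, -0.34, 0.4, 0.08, 0],
    [0, 0, 0, 0, 0.5, 0, 0],
    [0, 0, 0, 0, 0.5, 0, 0],
    [0, 0, 0, 0, 0.4, 0, 0],
    [0, 0, 0, 0, 0.2, 0, 0],
    [0, 0, 0, 0, 0, 0, 0],
    [0, 0, 0, 0, 0, 0, 0],
  ],
)

```text
time_s: 8.4
eef_pos: [0.5333, 0.1101, 0.1424]
eef_rot: [-0.444, 0.444, -0.55, 0.55]
wrist_force: [0.1, 0.1, -2.6]
opening: 0.296
```

```bash
python3 rel.py 0.5325 0.1108 0.135;python3 - <<'E'
from h import *
im,d=ctrl.camera("side"); cv2.imwrite("pics/s5.png",cv2.resize(im[170:350,190:400],None,fx=3.5,fy=3.3,interpolation=cv2.INTER_CUBIC))
E
```

```text
8.4 [0.5333 0.1101 0.1424] toolx [-0.2117 -0.9773 -0.    ] tooly [ 0.0003 -0.     -1.    ]
units [-0.0164  0.2455 -0.0319] F [ 0.0651  0.061  -2.6048] [-0.0264 -0.0437 -0.0381] open 0.2962634585794916
```

View pics/s5.png

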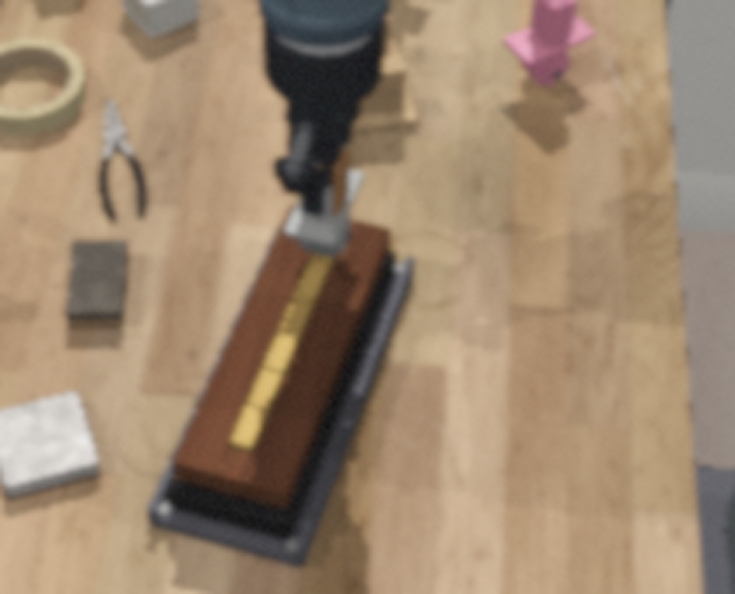

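The wheel (~320,245) is above link 1 and centred on the strip. I'll lower slowly until contact.

Emit:
step_arm(
  commands=[
    [0, 0, 0, 0, 0.06, 0, 0],
    [0, 0, 0, 0, 0.06, 0, 0],
    [0, 0, 0, 0, 0.05, 0, 0],
    [0, 0, 0, 0, 0, 0, 0],
    [0, 0, 0, 0, 0, 0, 0],
  ],
)

```text
time_s: 8.95
eef_pos: [0.5331, 0.1102, 0.1371]
eef_rot: [0.444, -0.444, 0.55, -0.55]
wrist_force: [0.0, 0.2, -3.2]
opening: 0.298
```

Emit:
step_arm(
  commands=[
    [0, 0, 0, 0, 0.03, 0, 0],
    [0, 0, 0, 0, 0.03, 0, 0],
    [0, 0, 0, 0, 0, 0, 0],
  ],
)

```text
time_s: 9.25
eef_pos: [0.533, 0.1102, 0.1351]
eef_rot: [0.444, -0.444, 0.55, -0.55]
wrist_force: [-0.6, -0.1, -2.2]
opening: 0.296
```

Emit:
step_arm(
  commands=[
    [0, 0, 0, 0, 0.03, 0, 0],
    [0, 0, 0, 0, 0.03, 0, 0],
    [0, 0, 0, 0, 0, 0, 0],
  ],
)

```text
time_s: 9.55
eef_pos: [0.533, 0.1102, 0.1333]
eef_rot: [0.444, -0.444, 0.55, -0.55]
wrist_force: [0.9, 0.7, -3.2]
opening: 0.297
```

Emit:
step_arm(
  commands=[
    [0, 0, 0, 0, 0.03, 0, 0],
    [0, 0, 0, 0, 0.02, 0, 0],
    [0, 0, 0, 0, 0, 0, 0],
  ],
)

```text
time_s: 9.85
eef_pos: [0.5333, 0.1103, 0.1325]
eef_rot: [-0.444, 0.444, -0.55, 0.55]
wrist_force: [-1.6, 0.2, 1.5]
opening: 0.299
```

Emit:
step_arm(
  commands=[
    [0, 0, 0, 0, 0.02, 0, 0],
    [0, 0, 0, 0, 0.01, 0, 0],
    [0, 0, 0, 0, 0, 0, 0],
  ],
)

```text
time_s: 10.15
eef_pos: [0.5333, 0.1103, 0.1315]
eef_rot: [-0.444, 0.444, -0.55, 0.55]
wrist_force: [-1.7, 0.2, 4.3]
opening: 0.298
```

Emit:
step_arm(
  commands=[
    [0, 0, 0, 0, 0.02, 0, 0],
    [0, 0, 0, 0, 0.02, 0, 0],
    [0, 0, 0, 0, 0, 0, 0],
  ],
)

```text
time_s: 10.45
eef_pos: [0.5333, 0.1102, 0.1301]
eef_rot: [-0.444, 0.444, -0.55, 0.55]
wrist_force: [-1.0, 0.4, 4.9]
opening: 0.299
```

Emit:
step_arm(
  commands=[
    [0, 0, 0, 0, 0.02, 0, 0],
    [0, 0, 0, 0, 0.02, 0, 0],
    [0, 0, 0, 0, 0, 0, 0],
  ],
)

```text
time_s: 10.75
eef_pos: [0.5333, 0.1103, 0.1288]
eef_rot: [-0.444, 0.444, -0.55, 0.55]
wrist_force: [-1.0, 0.7, 4.5]
opening: 0.298
```

Emit:
step_arm(
  commands=[
    [0, 0, 0, 0, 0.02, 0, 0],
    [0, 0, 0, 0, 0.01, 0, 0],
    [0, 0, 0, 0, 0, 0, 0],
  ],
)

```text
time_s: 11.05
eef_pos: [0.5333, 0.1102, 0.128]
eef_rot: [-0.444, 0.444, -0.55, 0.55]
wrist_force: [-3.0, 1.8, 6.0]
opening: 0.297
```

Emit:
step_arm(
  commands=[
    [0, 0, 0, 0, 0.015, 0, 0],
    [0, 0, 0, 0, 0, 0, 0],
  ],
)

```text
time_s: 11.25
eef_pos: [0.5334, 0.1102, 0.1278]
eef_rot: [-0.444, 0.444, -0.55, 0.55]
wrist_force: [-2.6, 0.9, 7.6]
opening: 0.296
```

Emit:
step_arm(
  commands=[
    [0, 0, 0, 0, 0.015, 0, 0],
    [0, 0, 0, 0, 0, 0, 0],
  ],
)

```text
time_s: 11.45
eef_pos: [0.5334, 0.1102, 0.1276]
eef_rot: [-0.444, 0.444, -0.55, 0.551]
wrist_force: [-1.9, 0.6, 8.6]
opening: 0.297
```

Emit:
step_arm(
  commands=[
    [0, 0, 0, 0, 0.01, 0, 0],
    [0, 0, 0, 0, 0, 0, 0],
  ],
)

```text
time_s: 11.65
eef_pos: [0.5334, 0.1102, 0.1274]
eef_rot: [-0.444, 0.444, -0.55, 0.551]
wrist_force: [-3.7, 0.6, 9.8]
opening: 0.296
```

Emit:
step_arm(
  commands=[
    [0, 0, 0, -0.1, 0, 0, 0],
    [0, 0, 0, -0.1, 0, 0, 0],
    [0, 0, 0, -0.1, 0, 0, 0],
  ],
)

```text
time_s: 11.95
eef_pos: [0.5352, 0.1175, 0.1274]
eef_rot: [-0.443, 0.445, -0.549, 0.551]
wrist_force: [-4.1, -5.2, 10.2]
opening: 0.3
```

Emit:
step_arm(
  commands=[
    [0, 0, 0, -0.1, 0, 0, 0],
    [0, 0, 0, -0.1, 0, 0, 0],
  ],
)

```text
time_s: 12.15
eef_pos: [0.5366, 0.1245, 0.1275]
eef_rot: [-0.444, 0.444, -0.55, 0.551]
wrist_force: [-3.6, -0.4, 10.4]
opening: 0.296
```

Emit:
step_arm(
  commands=[
    [0, 0, 0, -0.1, 0, 0, 0],
    [0, 0, 0, -0.1, 0, 0, 0],
  ],
)

```text
time_s: 12.35
eef_pos: [0.538, 0.1308, 0.1275]
eef_rot: [-0.444, 0.444, -0.55, 0.551]
wrist_force: [-2.8, -0.1, 10.0]
opening: 0.29
```

Emit:
step_arm(
  commands=[
    [0, 0, 0, -0.1, 0, 0, 0],
    [0, 0, 0, -0.1, 0, 0, 0],
    [0, 0, 0, -0.1, 0, 0, 0],
  ],
)

```text
time_s: 12.65
eef_pos: [0.5399, 0.1397, 0.1275]
eef_rot: [-0.444, 0.444, -0.55, 0.551]
wrist_force: [-3.1, 0.4, 10.0]
opening: 0.295
```

Emit:
step_arm(
  commands=[
    [0, 0, 0, -0.1, 0, 0, 0],
    [0, 0, 0, -0.1, 0, 0, 0],
    [0, 0, 0, -0.1, 0, 0, 0],
  ],
)

```text
time_s: 12.95
eef_pos: [0.5416, 0.1473, 0.1275]
eef_rot: [-0.444, 0.445, -0.549, 0.551]
wrist_force: [-3.7, -5.2, 11.0]
opening: 0.295
```

Emit:
step_arm(
  commands=[
    [0, 0, 0, -0.1, 0, 0, 0],
    [0, 0, 0, -0.1, 0, 0, 0],
    [0, 0, 0, -0.1, 0, 0, 0],
  ],
)

```text
time_s: 13.25
eef_pos: [0.5437, 0.157, 0.1275]
eef_rot: [-0.444, 0.444, -0.55, 0.551]
wrist_force: [-3.9, -0.2, 9.5]
opening: 0.294
```

Emit:
step_arm(
  commands=[
    [0, 0, 0, -0.1, 0, 0, 0],
    [0, 0, 0, -0.1, 0, -0.01, 0],
    [0, 0, 0, -0.1, 0, -0.01, 0],
    [0, 0, 0, -0.1, 0, -0.01, 0],
  ],
)

```text
time_s: 13.65
eef_pos: [0.546, 0.1691, 0.1277]
eef_rot: [-0.445, 0.443, -0.55, 0.551]
wrist_force: [-0.9, 0.2, 8.3]
opening: 0.294
```

Emit:
step_arm(
  commands=[
    [0, 0, 0, -0.1, 0, 0, 0],
    [0, 0, 0, -0.1, 0, 0, 0],
    [0, 0, 0, -0.1, 0, 0, 0],
  ],
)

```text
time_s: 13.95
eef_pos: [0.5478, 0.1773, 0.1277]
eef_rot: [-0.444, 0.444, -0.549, 0.551]
wrist_force: [-2.4, -5.9, 9.3]
opening: 0.296
```

Emit:
step_arm(
  commands=[
    [0, 0, 0, -0.1, 0, 0, 0],
    [0, 0, 0, -0.1, 0, 0, 0],
    [0, 0, 0, -0.1, 0, 0, 0],
  ],
)

```text
time_s: 14.25
eef_pos: [0.5498, 0.1861, 0.1277]
eef_rot: [-0.444, 0.444, -0.55, 0.551]
wrist_force: [-2.3, -1.3, 9.3]
opening: 0.298
```

Emit:
step_arm(
  commands=[
    [0, 0, 0, -0.1, 0, 0, 0],
    [0, 0, 0, -0.1, 0, 0, 0],
    [0, 0, 0, -0.1, 0, 0, 0],
  ],
)

```text
time_s: 14.55
eef_pos: [0.5518, 0.1955, 0.1277]
eef_rot: [-0.445, 0.443, -0.55, 0.551]
wrist_force: [-1.1, 0.9, 7.9]
opening: 0.297
```

Emit:
step_arm(
  commands=[
    [0, 0, 0, -0.1, 0.02, 0, 0],
    [0, 0, 0, -0.1, 0.01, 0, 0],
    [0, 0, 0, -0.1, 0.01, 0, 0],
  ],
)

```text
time_s: 14.85
eef_pos: [0.5539, 0.2045, 0.1271]
eef_rot: [-0.445, 0.443, -0.55, 0.551]
wrist_force: [-2.0, -0.1, 12.3]
opening: 0.296
```

Emit:
step_arm(
  commands=[
    [0, 0, 0, -0.1, 0, 0, 0],
    [0, 0, 0, -0.1, 0, 0, 0],
    [0, 0, 0, -0.1, 0, 0, 0],
  ],
)

```text
time_s: 15.15
eef_pos: [0.5555, 0.2119, 0.127]
eef_rot: [-0.444, 0.444, -0.549, 0.551]
wrist_force: [-3.2, -5.8, 12.3]
opening: 0.3
```

Emit:
step_arm(
  commands=[
    [0, 0, 0, -0.1, 0, 0, 0],
    [0, 0, 0, -0.1, 0, 0, 0],
    [0, 0, 0, -0.1, 0, 0, 0],
  ],
)

```text
time_s: 15.45
eef_pos: [0.5576, 0.222, 0.1271]
eef_rot: [-0.445, 0.443, -0.55, 0.551]
wrist_force: [-1.5, -0.0, 11.3]
opening: 0.296
```

Emit:
step_arm(
  commands=[
    [0, 0, 0, -0.1, 0.01, 0, 0],
    [0, 0, 0, -0.1, 0, 0, 0],
    [0, 0, 0, -0.1, 0, 0, 0],
  ],
)

```text
time_s: 15.75
eef_pos: [0.5596, 0.231, 0.127]
eef_rot: [-0.445, 0.443, -0.55, 0.551]
wrist_force: [-2.3, 0.3, 12.7]
opening: 0.293
```

Emit:
step_arm(
  commands=[
    [0, 0, 0, -0.1, 0, 0, 0],
    [0, 0, 0, -0.1, 0, -0.01, 0],
    [0, 0, 0, -0.1, 0, -0.01, 0],
  ],
)

```text
time_s: 16.05
eef_pos: [0.5612, 0.2393, 0.127]
eef_rot: [-0.445, 0.443, -0.549, 0.551]
wrist_force: [-1.4, -6.8, 10.4]
opening: 0.297
```

Emit:
step_arm(
  commands=[
    [0, 0, 0, -0.1, 0, 0, 0],
    [0, 0, 0, -0.1, 0, 0, 0],
    [0, 0, 0, -0.1, 0, 0, 0],
  ],
)

```text
time_s: 16.35
eef_pos: [0.5631, 0.2477, 0.127]
eef_rot: [-0.445, 0.443, -0.549, 0.551]
wrist_force: [-0.8, -1.6, 10.8]
opening: 0.298
```

Emit:
step_arm(
  commands=[
    [0, 0, 0, -0.1, 0, 0, 0],
    [0, 0, 0, -0.1, 0, 0, 0],
    [0, 0, 0, -0.1, 0, 0, 0],
  ],
)

```text
time_s: 16.65
eef_pos: [0.5651, 0.2575, 0.127]
eef_rot: [-0.445, 0.443, -0.55, 0.551]
wrist_force: [-1.2, -0.0, 10.1]
opening: 0.296
```

Emit:
step_arm(
  commands=[
    [0, 0, 0, -0.1, 0, 0, 0],
    [0, 0, 0, -0.1, 0, 0, 0],
    [0, 0, 0, 0, 0, 0, 0],
  ],
)

```text
time_s: 16.95
eef_pos: [0.5665, 0.2637, 0.127]
eef_rot: [-0.446, 0.442, -0.55, 0.551]
wrist_force: [-0.4, 0.2, 9.7]
opening: 0.299
```

Emit:
step_arm(
  commands=[
    [0, 0, 0, -0.1, 0.03, 0, 0],
    [0, 0, 0, 0.1, 0, 0, 0],
    [0, 0, 0, 0.15, 0, 0, 0],
    [0, 0, 0, 0.15, 0, 0, 0],
  ],
)

```text
time_s: 17.35
eef_pos: [0.5647, 0.255, 0.1266]
eef_rot: [-0.446, 0.442, -0.55, 0.551]
wrist_force: [-0.7, 1.1, 11.7]
opening: 0.297
```

Emit:
step_arm(
  commands=[
    [0, 0, 0, 0.15, 0, 0, 0],
    [0, 0, 0, 0.15, 0, 0, 0],
    [0, 0, 0, 0.15, 0, 0, 0],
    [0, 0, 0, 0.15, 0, 0, 0],
  ],
)

```text
time_s: 17.75
eef_pos: [0.5609, 0.2372, 0.1267]
eef_rot: [-0.446, 0.442, -0.55, 0.551]
wrist_force: [-1.9, 1.3, 13.7]
opening: 0.298
```

Emit:
step_arm(
  commands=[
    [0, 0, 0, 0.15, 0, 0, 0],
    [0, 0, 0, 0.15, 0, 0, 0],
    [0, 0, 0, 0.15, 0, 0, 0],
    [0, 0, 0, 0.15, 0, 0, 0],
  ],
)

```text
time_s: 18.15
eef_pos: [0.5571, 0.2196, 0.1267]
eef_rot: [-0.446, 0.442, -0.55, 0.551]
wrist_force: [-2.5, 1.2, 13.9]
opening: 0.299
```

Emit:
step_arm(
  commands=[
    [0, 0, 0, 0.15, -0.01, 0, 0],
    [0, 0, 0, 0.15, -0.01, 0, 0],
    [0, 0, 0, 0.15, 0, 0, 0],
    [0, 0, 0, 0.15, 0, 0, 0],
  ],
)

```text
time_s: 18.55
eef_pos: [0.5532, 0.2018, 0.127]
eef_rot: [-0.446, 0.442, -0.55, 0.551]
wrist_force: [-1.4, 0.7, 12.8]
opening: 0.298
```

Emit:
step_arm(
  commands=[
    [0, 0, 0, 0.15, 0, 0, 0],
    [0, 0, 0, 0.15, 0, 0, 0],
    [0, 0, 0, 0.15, 0, 0, 0],
    [0, 0, 0, 0.15, 0, 0, 0],
  ],
)

```text
time_s: 18.95
eef_pos: [0.5494, 0.1842, 0.127]
eef_rot: [-0.446, 0.442, -0.55, 0.551]
wrist_force: [-2.2, 0.4, 12.3]
opening: 0.296
```

Emit:
step_arm(
  commands=[
    [0, 0, 0, 0.15, 0, 0, 0],
    [0, 0, 0, 0.15, 0, 0, 0],
    [0, 0, 0, 0.15, 0, 0, 0],
    [0, 0, 0, 0.15, 0, 0, 0],
  ],
)

```text
time_s: 19.35
eef_pos: [0.5455, 0.1665, 0.127]
eef_rot: [-0.445, 0.442, -0.55, 0.551]
wrist_force: [-1.9, 1.6, 12.6]
opening: 0.301
```

Emit:
step_arm(
  commands=[
    [0, 0, 0, 0.15, 0, 0, 0],
    [0, 0, 0, 0.15, 0, 0, 0],
    [0, 0, 0, 0.15, 0, 0, 0],
    [0, 0, 0, 0.15, 0, 0, 0],
  ],
)

```text
time_s: 19.75
eef_pos: [0.5418, 0.1488, 0.127]
eef_rot: [-0.445, 0.443, -0.55, 0.551]
wrist_force: [-1.3, 1.0, 12.4]
opening: 0.301
```

Emit:
step_arm(
  commands=[
    [0, 0, 0, 0.15, 0, 0, 0],
    [0, 0, 0, 0.15, 0, 0, 0],
    [0, 0, 0, 0.15, 0, 0, 0],
    [0, 0, 0, 0.15, 0, 0, 0],
  ],
)

```text
time_s: 20.15
eef_pos: [0.5379, 0.1312, 0.1269]
eef_rot: [-0.445, 0.443, -0.55, 0.551]
wrist_force: [-1.1, 0.9, 12.4]
opening: 0.298
```

Emit:
step_arm(
  commands=[
    [0, 0, 0, 0.15, 0, 0, 0],
    [0, 0, 0, 0.15, 0, 0, 0],
    [0, 0, 0, 0.15, 0, 0, 0],
  ],
)

```text
time_s: 20.45
eef_pos: [0.5351, 0.1179, 0.1269]
eef_rot: [-0.445, 0.443, -0.549, 0.551]
wrist_force: [-0.8, 2.2, 12.7]
opening: 0.294
```

Emit:
step_arm(
  commands=[
    [0, 0, 0, 0, -0.2, 0, 0],
    [0, 0, 0, 0, -0.5, 0, 0],
    [0, 0, 0, 0, -0.8, 0, 0],
    [0, 0, 0, 0, -0.8, 0, 0],
    [0, -0.74, 0, 0, -0.3, 0, 0],
    [0, -0.74, 0, 0, 0, 0, 0],
    [0, -0.74, 0, 0, 0, 0, 0],
    [0, -0.74, 0, 0, 0, 0, 0],
    [0, -0.74, 0, 0, 0, 0, 0],
    [0, -0.74, 0, 0, 0, 0, 0],
  ],
)

```text
time_s: 21.45
eef_pos: [0.5327, 0.118, 0.2025]
eef_rot: [-0.559, 0.56, -0.433, 0.432]
wrist_force: [-1.2, 0.9, -2.3]
opening: 0.299
```

```bash
python3 rel.py 0.5252 -0.136 0.2; python3 - <<'E'
from h import *
im,d=ctrl.camera("side"); cv2.imwrite("pics/s6.png",cv2.resize(im[170:350,190:400],None,fx=3.5,fy=3.3,interpolation=cv2.INTER_CUBIC));P=cloud("side",d)
o=ctrl.get_obs()
for name,dd in [("before",np.load("side0.npy")),("after",d)]:
    P=cloud("side",dd);A=P.reshape(-1,3)
    ax=np.array([.2128,.977]);c=np.array([.5516,.1912])
    S=(A[:,:2]-c)@ax;T=(A[:,:2]-c)@np.array([-ax[1],ax[0]])
    for k,b in enumerate([-80,-48,-16,16,48,80]):
        m=(abs(S-b/1000)<.013)&(abs(T)<.005)&(A[:,2]<.1)&(A[:,2]>.05); f=(abs(S-b/1000)<.013)&(abs(T)>.014)&(abs(T)<.034)&(A[:,2]<.1)&(A[:,2]>.05)
        print(name,k+1,m.sum(),f.sum(),np.round(1000*np.array([np.mean(A[m,2]),np.mean(A[f,2]),np.mean(A[m,2])-np.mean(A[f,2])]),1))
E
```

```text
21.45 [0.5327 0.118  0.2025] toolx [ 0.2524 -0.9676 -0.0003] tooly [-0.0013 -0.     -1.    ]
units [ 8.129   0.0852 -2.3779] F [-1.2223  0.8787 -2.3241] [ 0.0019 -0.0403  0.028 ] open 0.2990679647290867
before 1 35 132 [74.3 70.5  3.8]
before 2 37 139 [75.  70.1  4.9]
before 3 37 148 [74.3 70.1  4.2]
before 4 37 159 [74.7 70.1  4.6]
before 5 38 162 [75.  70.3  4.7]
before 6 47 175 [74.3 70.4  4. ]
after 1 34 139 [70.3 70.2  0.1]
after 2 37 139 [69.7 70.3 -0.5]
after 3 40 145 [70.3 70.2  0.1]
after 4 36 155 [70.4 70.2  0.3]
after 5 45 168 [70.1 70.2 -0. ]
after 6 45 176 [69.9 70.3 -0.4]
```

View pics/s6.png

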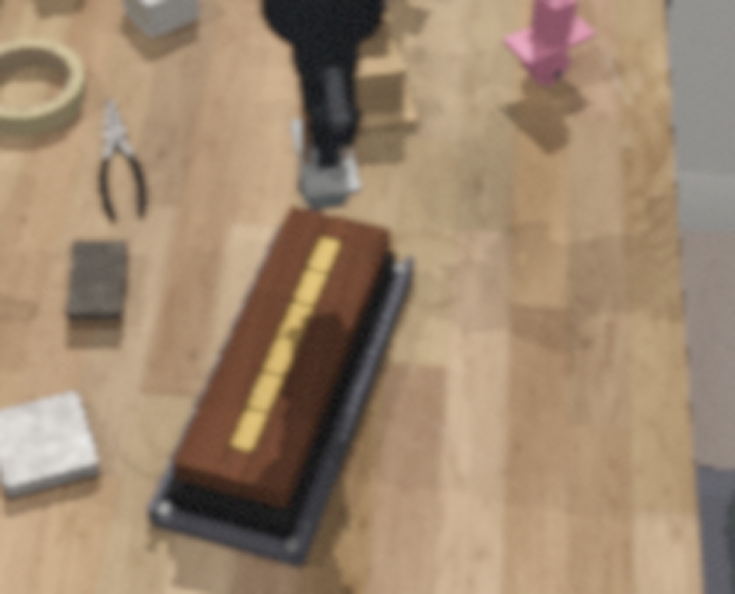

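All six links now measure flush: about 4–5 mm proud before, within 0.5 mm of the face now. I'll go back to the stand.

Emit:
step_arm(
  commands=[
    [0, 0, 0, 0.5, 0, -0.15, 0],
    [0, 0, 0, 0.8, 0, -0.23, 0],
    [0, 0, 0, 0.8, 0, -0.23, 0],
    [0, 0, 0, 0.8, 0, -0.23, 0],
    [0, 0, 0, 0.8, 0, -0.23, 0],
    [0, 0, 0, 0.8, 0, -0.23, 0],
    [0, 0, 0, 0.8, 0, -0.23, 0],
    [0, 0, 0, 0.8, 0, -0.23, 0],
    [0, 0, 0, 0.8, 0, -0.23, 0],
    [0, 0, 0, 0.8, 0, -0.23, 0],
  ],
)

```text
time_s: 22.5
eef_pos: [0.5255, -0.1242, 0.2027]
eef_rot: [-0.558, 0.558, -0.434, 0.434]
wrist_force: [-0.1, -0.4, -3.0]
opening: 0.299
```

Emit:
step_arm(
  commands=[
    [0, 0, 0, 0.4, 0, -0.12, 0],
    [0, 0, 0, 0, 0, 0, 0],
    [0, 0, 0, 0, 0, 0, 0],
    [0, 0, 0, 0, 0, 0, 0],
  ],
)

```text
time_s: 22.9
eef_pos: [0.5256, -0.1339, 0.2027]
eef_rot: [0.559, -0.559, 0.433, -0.433]
wrist_force: [-0.0, 0.1, -3.3]
opening: 0.295
```

```bash
python3 rel.py 0.5252 -0.136 0.15
```

```text
22.9 [ 0.5256 -0.1339  0.2027] toolx [ 0.2497 -0.9683 -0.0007] tooly [-0.0004  0.0006 -1.    ]
units [ 0.065   1.7557 -0.031 ] F [-0.0075  0.0957 -3.3157] [ 0.0379 -0.0088  0.0524] open 0.29538269400615635
```

Emit:
step_arm(
  commands=[
    [0, 0, 0, 0.06, 0.5, -0.03, 0],
    [0, 0, 0, 0, 0.5, 0, 0],
    [0, 0, 0, 0, 0.5, 0, 0],
    [0, 0, 0, 0, 0.25, 0, 0],
    [0, 0, 0, 0, 0, 0, 0],
    [0, 0, 0, 0, 0, 0, 0],
  ],
)

```text
time_s: 23.5
eef_pos: [0.5255, -0.1367, 0.1503]
eef_rot: [0.559, -0.559, 0.433, -0.433]
wrist_force: [0.3, -0.8, -2.2]
opening: 0.295
```

```bash
python3 rel.py 0.5252 -0.136 0.075; python3 - <<'E'
from h import *
im,d=ctrl.camera("side"); cv2.imwrite("pics/s7.png",cv2.resize(im[120:230,240:350],None,fx=6,fy=5.4,interpolation=cv2.INTER_CUBIC));P=cloud("side",d)
# collar points when held
hsv=cv2.cvtColor(im,cv2.COLOR_BGR2HSV)
X,Y,Z=P[...,0],P[...,1],P[...,2]
g=(hsv[...,1]<70)&(hsv[...,2]>120)&(abs(X-.525)<.05)&(abs(Y+.137)<.06)&(Z>.125)&(Z<.16)
Q=P[g];print(g.sum(),Q.mean(0))
A=np.c_[Q[:,0]-.525,Q[:,1]+.136,np.ones(len(Q))];s,*_=np.linalg.lstsq(A,Q[:,2],rcond=None);print("plane",s,np.std(A@s-Q[:,2]))
E
```

```text
23.5 [ 0.5255 -0.1367  0.1503] toolx [ 0.2495 -0.9684 -0.    ] tooly [ 0.  0. -1.]
units [-0.0257  2.5109 -0.0033] F [ 0.3359 -0.7663 -2.239 ] [-0.0058 -0.0079  0.0099] open 0.2949379046924217
76 [ 0.5239 -0.1216  0.1427]
plane [-0.0815 -0.0195  0.1429] 0.0033393444277423664
```

View pics/s7.png

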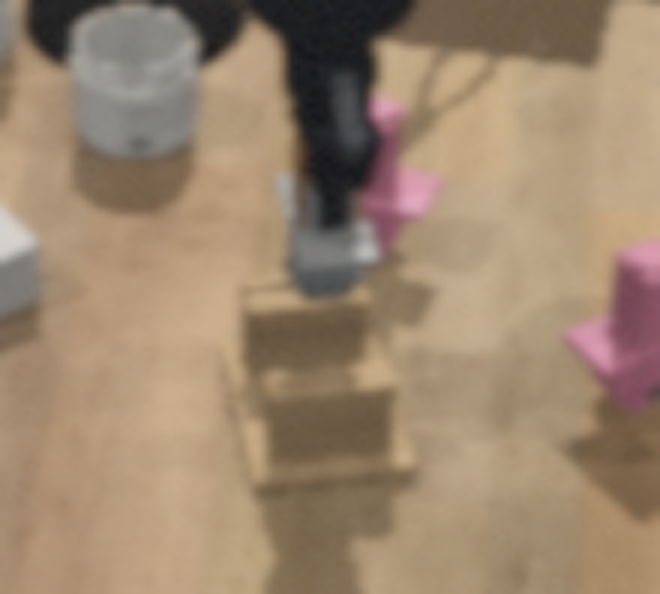

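Emit:
step_arm(
  commands=[
    [0, 0, 0, -0.02, 0.4, -0.01, 0],
    [0, 0, 0, 0, 0.5, 0, 0],
    [0, 0, 0, 0, 0.5, 0, 0],
    [0, 0, 0, 0, 0.5, 0, 0],
    [0, 0, 0, 0, 0.4, 0, 0],
    [0, 0, 0, 0, 0, 0, 0],
    [0, 0, 0, 0, 0, 0, 0],
  ],
)

```text
time_s: 24.25
eef_pos: [0.5249, -0.1365, 0.0812]
eef_rot: [-0.559, 0.559, -0.433, 0.433]
wrist_force: [1.0, 0.1, -2.8]
opening: 0.296
```

Emit:
step_arm(
  commands=[
    [0, 0, 0, 0, 0.1, 0, 0],
    [0, 0, 0, 0, 0.05, 0, 0],
    [0, 0, 0, 0, 0, 0, 0],
  ],
)

```text
time_s: 24.55
eef_pos: [0.525, -0.1365, 0.077]
eef_rot: [0.559, -0.559, 0.433, -0.433]
wrist_force: [0.4, -0.6, -3.1]
opening: 0.297
```

Emit:
step_arm(
  commands=[
    [0, 0, 0, 0, 0.06, 0, 0],
    [0, 0, 0, 0, 0.04, 0, 0],
    [0, 0, 0, 0, 0, 0, 0],
  ],
)

```text
time_s: 24.85
eef_pos: [0.5248, -0.1364, 0.0736]
eef_rot: [-0.559, 0.559, -0.433, 0.433]
wrist_force: [-0.3, -0.1, -3.1]
opening: 0.294
```

Emit:
step_arm(
  commands=[
    [0, 0, 0, 0, 0.04, 0, 0],
    [0, 0, 0, 0, 0.03, 0, 0],
    [0, 0, 0, 0, 0, 0, 0],
  ],
)

```text
time_s: 25.15
eef_pos: [0.5248, -0.1364, 0.0715]
eef_rot: [-0.559, 0.559, -0.433, 0.433]
wrist_force: [-0.0, -0.0, -3.4]
opening: 0.298
```

Emit:
step_arm(
  commands=[
    [0, 0, 0, 0, 0.02, 0, 0],
    [0, 0, 0, 0, 0.01, 0, 0],
    [0, 0, 0, 0, 0, 0, 0],
  ],
)

```text
time_s: 25.45
eef_pos: [0.5249, -0.1364, 0.0709]
eef_rot: [0.559, -0.559, 0.433, -0.433]
wrist_force: [-0.7, 0.9, -1.9]
opening: 0.298
```

Emit:
step_arm(
  commands=[
    [0, 0, 0, 0, 0.02, 0, 0],
    [0, 0, 0, 0, 0.01, 0, 0],
    [0, 0, 0, 0, 0, 0, 0],
  ],
)

```text
time_s: 25.75
eef_pos: [0.525, -0.1364, 0.0708]
eef_rot: [-0.559, 0.559, -0.433, 0.433]
wrist_force: [-4.1, 1.2, 6.7]
opening: 0.298
```

Emit:
step_arm(
  commands=[
    [0, 0, 0, 0, -0.02, 0, 0],
    [0, 0, 0, 0, 0, 0, 0.4],
    [0, 0, 0, 0, 0, 0, 0.65],
    [0, 0, 0, 0, 0, 0, 0.65],
    [0, 0, 0, 0, 0, 0, 0.65],
    [0, 0, 0, 0, 0, 0, 0.65],
  ],
)

```text
time_s: 26.35
eef_pos: [0.5249, -0.1365, 0.0705]
eef_rot: [0.559, -0.559, 0.433, -0.433]
wrist_force: [0.1, 1.1, 0.2]
opening: 0.649
```

Emit:
step_arm(
  commands=[
    [0, 0, 0, 0, -0.3, 0, 0.65],
    [0, 0, 0, 0, -0.5, 0, 0.65],
    [0, 0, 0, 0, -0.7, 0, 0.65],
    [0, 0, 0, 0, -0.8, 0, 0.65],
    [0, 0, 0, 0, -0.8, 0, 0.65],
    [0, 0, 0, 0, -0.8, 0, 0.65],
    [0, 0, 0, 0, -0.8, 0, 0.65],
    [0, 0, 0, 0, 0, 0, 0.65],
  ],
)

```text
time_s: 27.15
eef_pos: [0.5273, -0.1375, 0.217]
eef_rot: [0.559, -0.558, 0.43, -0.436]
wrist_force: [0.7, 0.1, 0.3]
opening: 0.658
```

Emit:
step_arm(
  commands=[
    [0, 0, 0, 0.5, 0, -0.8, 0.65],
    [0, 0, 0, 0.5, 0, -0.8, 0.65],
    [0, 0, 0, 0.5, 0, -0.8, 0.65],
    [0, 0, 0, 0.5, 0, -0.8, 0.65],
    [0, 0, 0, 0.5, 0, -0.8, 0.65],
    [0, 0, 0, 0.5, 0, -0.8, 0.65],
    [0, 0, 0, 0.5, 0, -0.8, 0.65],
    [0, 0, 0, 0.5, 0, -0.8, 0.65],
    [0, 0, 0, 0.5, 0, -0.8, 0.65],
    [0, 0, 0, 0, 0, 0, 0.65],
  ],
)

```text
time_s: 28.15
eef_pos: [0.3475, -0.3228, 0.2116]
eef_rot: [-0.558, 0.558, -0.434, 0.434]
wrist_force: [-0.4, 0.1, 0.0]
opening: 0.648
```

```bash
python3 rel.py 0.5252 -0.136 0.15; python3 - <<'E'
from h import *
for n in ["top","side"]:
    im,d=ctrl.camera(n);P=cloud(n,d);cv2.imwrite(f"pics/{n}8.png",im)
    hsv=cv2.cvtColor(im,cv2.COLOR_BGR2HSV);X,Y,Z=P[...,0],P[...,1],P[...,2]
    P0=cloud(n,np.load(n+"0.npy"));im0=cv2.imread(f"pics/{n}0.png");h0=cv2.cvtColor(im0,cv2.COLOR_BGR2HSV)
    for nm,PP,hh in [("before",P0,h0),("after",P,hsv)]:
        X,Y,Z=PP[...,0],PP[...,1],PP[...,2]
        reg=(abs(X-.522)<.05)&(abs(Y+.137)<.05)
        t=reg&(Z>.112)&(Z<.125);g=reg&(hh[...,1]<60)&(hh[...,2]>90)&(Z>.055)&(Z<.08)
        Q=PP[g];A=np.c_[Q[:,0]-.525,Q[:,1]+.136,np.ones(len(Q))];s,*_=np.linalg.lstsq(A,Q[:,2],rcond=None)
        print(n,nm,"top",t.sum(),PP[t].mean(0),"collar",g.sum(),Q.mean(0),"plane",s)
    if n=="top": cv2.imwrite("pics/t8z.png",cv2.resize(im[190:255,305:435],None,fx=6,fy=6,interpolation=cv2.INTER_CUBIC))
    else: cv2.imwrite("pics/s8z.png",cv2.resize(im[155:225,260:330],None,fx=8,fy=8,interpolation=cv2.INTER_CUBIC))
E
```

```text
28.15 [ 0.3475 -0.3228  0.2116] toolx [ 0.2459 -0.9693  0.0007] tooly [-0.0006 -0.0009 -1.    ]
units [-4.5818  2.0442  7.2747] F [-0.3827  0.1068  0.0493] [ 0.0114 -0.0014 -0.0275] open 0.648415119132556
top before top 168 [ 0.5221 -0.1376  0.1164] collar 303 [ 0.5201 -0.1351  0.0651] plane [-0.0027 -0.0072  0.0651]
top after top 160 [ 0.5213 -0.1361  0.1165] collar 304 [ 0.5194 -0.133   0.0653] plane [0.0261 0.0106 0.0654]
side before top 58 [ 0.5265 -0.1325  0.1159] collar 128 [ 0.5261 -0.1207  0.0629] plane [-0.0027 -0.0102  0.0631]
side after top 54 [ 0.5248 -0.1315  0.115 ] collar 135 [ 0.5252 -0.1197  0.0633] plane [0.039  0.0368 0.0626]
```

View pics/t8z.png

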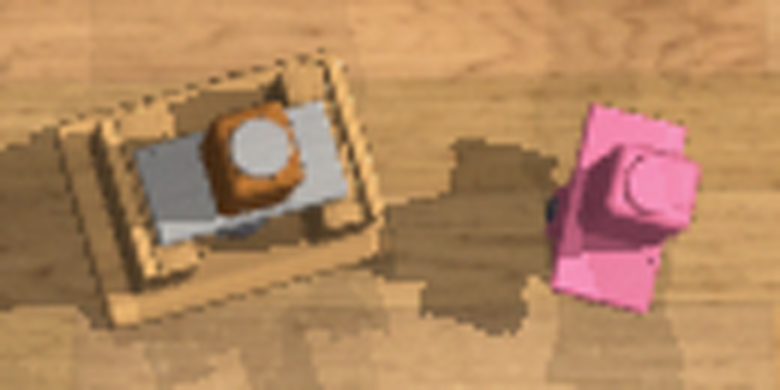

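View pics/s8z.png

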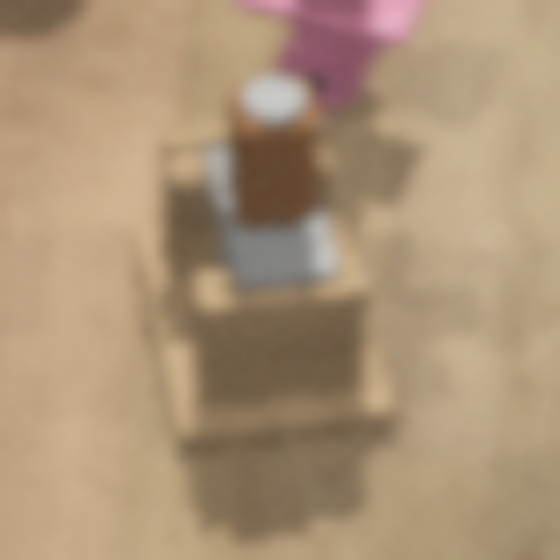

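View pics/top8.png

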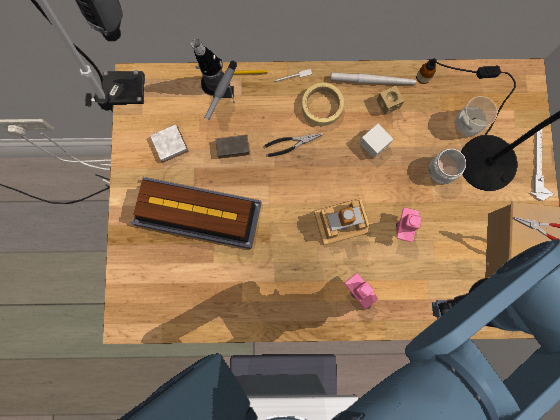

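```bash
python3 - <<'E'
from h import *
for n in ["top","side"]:
  for i in range(4):
    im,d=ctrl.camera(n);PP=cloud(n,d)
    hh=cv2.cvtColor(im,cv2.COLOR_BGR2HSV);X,Y,Z=PP[...,0],PP[...,1],PP[...,2]
    reg=(abs(X-.522)<.05)&(abs(Y+.137)<.05)
    g=reg&(hh[...,1]<60)&(hh[...,2]>90)&(Z>.055)&(Z<.08);g=cv2.erode(g.astype(np.uint8),np.ones((3,3)))>0
    Q=PP[g];A=np.c_[Q[:,0]-.525,Q[:,1]+.136,np.ones(len(Q))]
    k=np.ones(len(Q),bool)
    for _ in range(4):
        s,*_=np.linalg.lstsq(A[k],Q[k,2],rcond=None);r=A@s-Q[:,2];k=abs(r)<2.5*np.std(r[k])
    cov=np.linalg.inv(A[k].T@A[k])*np.var(r[k]);print(n,k.sum(),s,np.sqrt(np.diag(cov)))
print(ctrl.get_obs()["time_s"])
E
```

```text
top 161 [-0.0159 -0.0065  0.0651] [0.0146 0.0062 0.0002]
top 157 [-0.0171 -0.003   0.0653] [0.0159 0.0066 0.0002]
top 169 [-0.0167 -0.0054  0.0653] [0.0169 0.0074 0.0002]
top 168 [-0.0042 -0.0071  0.0653] [0.0155 0.0067 0.0002]
side 63 [0.039  0.0921 0.0615] [0.0272 0.0252 0.0007]
side 57 [0.0118 0.0633 0.062 ] [0.0238 0.0207 0.0005]
side 55 [0.025  0.0511 0.0622] [0.0261 0.0232 0.0006]
side 65 [-0.0136  0.009   0.0628] [0.0236 0.0198 0.0005]
28.65
```

```bash
python3 -c "
from bench import ctrl
print(ctrl.hand_in())"
```

```text
the job is handed in; nothing more can be done
None
```

I took the roller from its stand, rolled it along the trim and back, set it back on its stand, let go and handed the job in at about 28.7 s. The hand-in gave no verdict.

**Pressing:** Link 1 started to sink at about 7.5 N. I then rolled from link 1 to link 6 at about 11–15 N and back at about 15–17 N. The highest vertical load I read was about 17 N, against the 25 N limit. Readings came only at the end of each move, so a short peak between them would not show. The fingers stayed about 50 mm above the board.

**Links:** In the side camera's depth all six stood 3.8–4.9 mm proud before and were within about 0.5 mm of the face after.

**Roller:** It stands in the stand within about 2 mm of where it started and at the same height. The top camera shows the collar level to about 0.02 rad, and I relied on that. The noisier side-camera fits disagreed, giving slopes from 0.01 to 0.09 rad, some over the 0.08 limit. Against a lean, the handle top has not shifted relative to the collar by more than 1 mm in either view.

**Other things:** In the last top picture nothing else looks moved, by eye only. The gripper was well clear of the table and everything on it when I handed in.

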